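# Set up a bottle for the lamp check at the dispensing machine

### The arm

A 7-joint arm with a two-finger parallel gripper is mounted at the origin on the work surface. World frame = base frame: x ahead of the robot, y to its left, z up, the work surface at z = 0. Lengths are in mm, angles in rad, forces in N, time in s.
With the tool pointing down it reaches from about 425 to 925 mm from the base axis. Payload 6.8 kg.
Tool frame: the origin (TCP) lies at the very end of the fingers, on their centre line; the grasp point (between the pads) lies 19 mm behind it (r.grip_point_offset is the distance from the TCP to the grasp point, in mm); z points along the fingers, y is the direction in which the jaws open and shut (so a half turn about z gives the same grasp; the last joint's range is limited). The gripper opens to 85 mm and grips with 20 to 120 N. Pads are 22 mm wide; open, the fingers measure 114 mm over their backs; the gripper's body (76 mm by 85 mm) begins 54 mm behind the grasp point. The pads swing forward as they close: fully open they stand 13 mm farther back than shut.
Start: joints at [1.165, 0.477, 0.022, 1.555, -0.011, 1.109, -0.083], TCP at [198.066, -645.304, 231.308] pointing down, gripper open.
Joint ranges: [-2.96, 2.96], [-0.34, 2.1], [-1.41, 1.46], [0.24, 2.44], [-1.37, 4.51], [0.17, 1.92], [-2.96, 2.96]. Speed limits (rad/s): [2.39, 2.39, 3.14, 3.14, 3.14, 3.14, 3.14].

### API

Orientations are given as [roll, pitch, yaw] about the fixed x, y, z axes, in that order (R = Rz(yaw) Ry(pitch) Rx(roll)).
In Python, from plant import r gives the robot as it stands. The module is installed in compiled form; this text tells all that it offers.
- The arm moves only by the tool drive_tool, never from a script. Its argument "plan" is one flat list of numbers, 6 for each row, row after row: the shift along the world's x, y, z in cm, then the turn, a rotation vector about the world's x, y, z in units of 6 degrees (1.0 is 6 degrees). In form: [dx, dy, dz, ax, ay, az, dx, dy, dz, ax, ay, az, ...]. A call has exactly 8 rows; each row is the pose to reach, as a shift and turn from the pose measured when the call began; what a row does not reach only later rows make up. A row lasts 1/8 s, in which the tool goes at most 62.5 mm and 10.7 degrees, less where a joint would pass 70% of its speed; a pose out of reach is approached as far as the arm can. A call with a gripper value outside its range is refused whole. "gripper" is the closure, from -1 (fully open) to 1 (shut), set as the call begins (left out, the last holds). The fingers move at their own pace and stop on an object; "newtons" is the grip in N (left out, the last holds). Time passes only in rows, so rows that repeat a pose let the fingers close, or fill a call up. It gives the time, the measured TCP pose, the force and the opening at its end, in the units of the state.
- r.sense(): the state, without advancing time (a new reading comes with each control period).
- r.capture(name): name is "scene" or "top" or "wrist"; returns the picture (400x640x3 uint8, red, green, blue); there is no depth.
- r.camera_params(name): a dict with "fov_y" (degrees; the focal length in pixels is half the picture's height over the tangent of half this angle, whatever the lens; pixels are square), "cx", "cy" (the principal point, pixels), "eye" and "rotation" of the camera in the world; the wrist camera has in their place "hand_eye" (4x4, takes a point from camera to tool coordinates, whose origin is the TCP and whose axes are the flange's). Camera axes: x right, y up, looking along -z (the intrinsics and any distortion apply to the point x, -y, -z); pixel columns grow to the right and rows downward; lengths in mm; the calibration is good to about 2 mm. A picture is of the moment at which its call begins: read the wrist's pose just before it. camera_params takes no time and is no camera call.
- r.sign_off(): hands the job in, once; it reports no verdict.
The state is a dict: "clock": time; "qpos": joint angles; "joint_velocities": joint speeds; "joint_torque": joint torques, N m; "ee_pos": TCP position; "ee_rot": TCP orientation; "contact_force": force on the tool from outside, world axes, zero at the start; "moment": the same for the moment, N m; "gripper_width": finger opening in mm.
Only numpy, scipy, OpenCV 4.12 (cv2) and the standard library are available. Lean on these libraries where they do the work, as an engineer would, in place of code of your own. Each camera call takes 0.05 s, during which the arm holds its last target.

### The job

Take the tall white bottle out of the stock tray, stand it gently upright in the middle of the round check plate, and set the inspection lamp for it: swivelled so that its lit face looks straight at the bottle, and tilted 30 degrees downwards. Keep the bottle upright all the while and leave everything else on the bed where it is.

Things in the scene. Friction and masses are not known exactly. Their poses are not given: they have to be found in the camera images.
- tall_bottle: The bottle to be checked: loose, plain white plastic, closed, the tallest thing in the stock tray, the larger of the two narrow-necked bottles. Straight round body 48 mm in diameter up to 112 mm, then shoulder, neck (22 mm) and cap (25 mm); 140 mm high in all, 0.15 to 0.31 kg. Origin: centre of its underside, z along its axis. Starts upright.
- check_plate: Round dark steel check plate with a thin bright circle near its edge, 100 mm in diameter, 12 mm high, fixed to the bed, on one side of the lamp. Origin: centre of its underside; its flat top is 12 mm higher.
- lamp_base: The lamp's round foot, 136 mm in diameter, fixed to the bed; foot and turntable 38 mm high. On it turns a grey yoke (two upright arms, outermost 104 mm from the swivel axis) that holds a black rectangular floodlight 160 mm wide, 80 mm high, 38 mm thick: white lit face in front, cooling fins behind. Origin: centre of its underside, on the swivel axis.
- lamp_pivot (a point): Point where the lamp's swivel and tilt axes meet, 120 mm above the bed, in the middle of the lamp's housing; it turns with the swivel only. Its -x axis points (level) the way the lit face looks, its y axis runs along the tilt axis, z is up.
- lamp_bar (a point): Middle of the lamp's steel grip bar, a round rod 12 mm thick parallel to the tilt axis, 106 mm clear between its end posts, 85 mm from the tilt axis (39 mm free gap to the housing). At tilt 0 it stands straight above, 205 mm over the bed; at positive tilt it leans to the lit face's side. It can turn in the fingers; the lamp can be swivelled and tilted by it.
- lamp_swivel (a joint): Swivel of the yoke about the vertical axis of the foot, rad, positive counter-clockwise seen from above, -2.2 to 2.2; 0 = the lit face looks along the foot's own -x, roughly towards the robot (the foot's own yaw varies a little). Stiff (about 0.1 N m), stays where it is left.
- lamp_head (a joint): Tilt of the lamp about the level axis through the middle of its housing, rad, -0.8 to 1.0; 0 = lit face upright, looking level; positive = the face looks downwards (0.524 = 30 degrees down), negative = upwards. Stiff (about 0.25 N m), stays where it is left.
- tray: Shallow steel tray 190 x 190 mm, rim 18 mm high and 4 mm thick, floor 4 mm thick, fixed to the bed, on the other side of the lamp from the check plate. Four containers stand in it about 90 mm apart. Origin: centre of its underside.
- short_bottle: Bystander in the tray: the smaller white bottle, 48 mm in diameter, 98 mm high. Origin: centre of its underside.
- can: Bystander in the tray: plain white can without a neck, 58 mm in diameter, 130 mm high. Origin: centre of its underside.
- jar: Bystander in the tray: plain white jar, 64 mm in diameter, 80 mm high. Origin: centre of its underside.
- cup: Bystander: open steel cup, 60 mm in diameter at the rim, 75 mm high, near the check plate on the robot's side. Origin: centre of its underside.
- syringe_stand: Obstacle, fixed to the bed in front of the lamp: aluminium block 60 x 100 x 30 mm (x, y, z) with two upright syringes, 156 mm high in all. Origin: centre of its underside.
- pendant: Bystander: white hand-held keypad lying at the far left edge of the bed, 85 x 160 x 27 mm. Origin: centre of its underside.
- mould: Bystander: flat aluminium mould plate 90 x 130 x 14 mm at the far left. Origin: centre of its underside.
- spanner: Bystander: flat steel spanner 160 mm long lying at the far right. Origin: centre of its underside.
Things that resemble listed ones, but are neither listed nor needed, are in the scene too. What is shaped like the tall_bottle but pink or turquoise is not meant.

How it is judged:
By the outcome, as a careful person would: the job done as asked, in the order asked, and still so for the second after the job is handed in, with the robot touching nothing.
It also fails if it takes over 53 s, if anything falls off the work surface, if the arm or the gripper's body presses on something with over 40 N, if the wrist force passes 120 N, or if a joint passes its speed limit or range.

## Working session

There is one attempt and no reset: what is moved stays moved. The work goes in short steps, Python scripts to look and compute and a tool call to move; the robot and the scene stay as the last step left them, time stands still between calls to the robot, and variables do not carry over. Pictures are saved under pics/ and viewed, and the job is handed in when it is done.

Besides the shell and the picture viewer there is one more tool, called after "Call:" by a JSON object that holds its "fn" and its "kwargs", one argument or row to a line. drive_tool: Moves the arm, as the interface text tells. Its arguments: {"type":"object","properties":{"plan":{"type":"array"},"gripper":{"type":"number"},"newtons":{"type":"number"}},"required":["plan"]}

```bash
mkdir -p pics; ls; cat > h.py <<'E'
import numpy as np, cv2
from plant import r
def cap(n,f):
    im=np.array(r.capture(n)); cv2.imwrite('pics/'+f,im[:,:,::-1]); return im
E
python3 - <<'E'
from h import *
s=r.sense(); print(s)
for n in ('scene','top','wrist'):
    print(n,r.camera_params(n)); cap(n,n+'1.png')
E
```

```text
pics
{'clock': 0.0, 'qpos': array([ 1.16489426,  0.47778683,  0.02231252,  1.55645299, -0.01147696,
        1.10930762, -0.08309886]), 'joint_velocities': array([ 1.15478439e-03,  9.97713570e-04, -9.61039533e-05, -2.41302132e-04,
        1.08743654e-04, -6.56331775e-04,  6.53995016e-05]), 'joint_torque': array([ 6.71536854e-04, -5.96447217e+01,  1.60786673e+00, -2.81190258e+01,
        1.24000042e-02,  9.44174419e-03,  3.43869083e-06]), 'ee_pos': array([ 197.87871806, -644.7209559 ,  230.3334517 ]), 'ee_rot': array([-3.13977145e+00,  1.43656890e-04,  2.97859382e-01]), 'contact_force': array([-0.33198665, -0.45454714, -0.01699544]), 'moment': array([0.02075932, 0.02193515, 0.03447155]), 'gripper_width': 85.43447626640503}
scene {'fov_y': 54.321324471203994, 'cx': 321.7284257108221, 'cy': 198.28183043794232, 'eye': array([ 910.01216961,  740.02791985, 1146.504616  ]), 'rotation': array([6.52592189e-01, 1.86715753e-03, 2.63644074e+00])}
top {'fov_y': 52.838486927161924, 'cx': 320.0292186050844, 'cy': 197.9970364234863, 'eye': array([ 375.68088172,   89.34735686, 1106.27259253]), 'rotation': array([ 0.15966322, -0.02275039, -1.54269725])}
wrist {'fov_y': 58.336659975056115, 'cx': 319.3083168220049, 'cy': 198.45947303955788, 'hand_eye': array([[ 8.11722375e-04,  9.62766297e-01,  2.70333866e-01,
         6.79821606e+01],
       [ 9.99999324e-01, -1.00661769e-03,  5.82301291e-04,
        -4.76669644e-02],
       [ 8.32742909e-04,  2.70333210e-01, -9.62766463e-01,
        -1.44109069e+02],
       [ 0.00000000e+00,  0.00000000e+00,  0.00000000e+00,
         1.00000000e+00]])}
```

View pics/scene1.png

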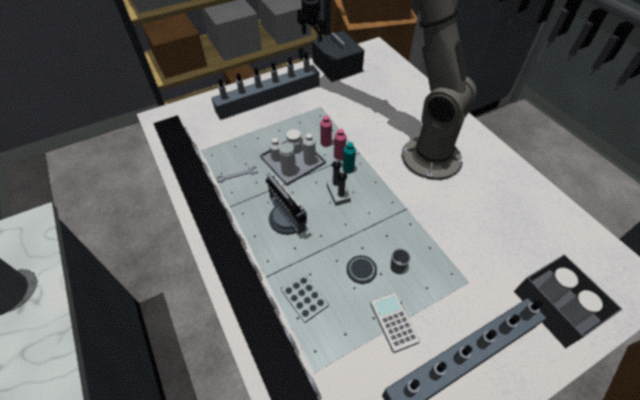

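View pics/top1.png

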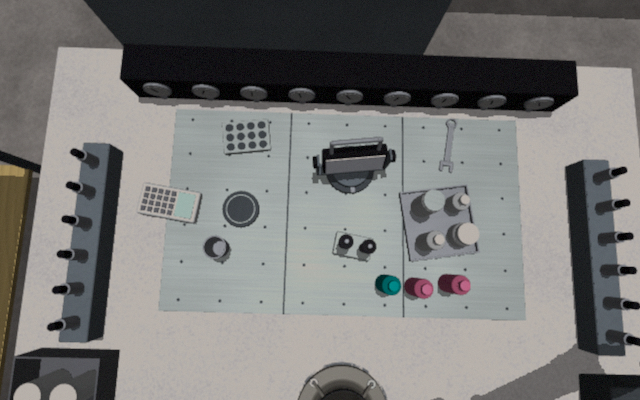

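View pics/wrist1.png

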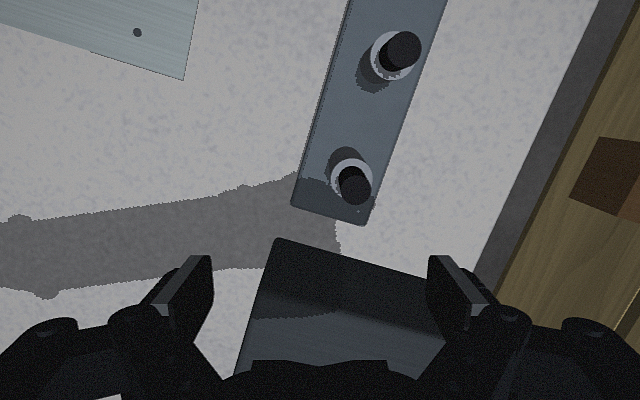

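```bash
cat >> h.py <<'E'
from scipy.spatial.transform import Rotation as Ro
def cam(n,s=None):
    p=r.camera_params(n); f=200/np.tan(np.radians(p['fov_y']/2))
    if n=='wrist':
        T=np.eye(4); T[:3,:3]=Ro.from_euler('xyz',s['ee_rot']).as_matrix(); T[:3,3]=s['ee_pos']
        T=T@p['hand_eye']; return f,p['cx'],p['cy'],T[:3,3],T[:3,:3]
    return f,p['cx'],p['cy'],np.array(p['eye']),Ro.from_euler('xyz',p['rotation']).as_matrix()
def proj(c,P):
    f,cx,cy,e,R=c; q=(np.atleast_2d(P)-e)@R
    return np.c_[cx+f*q[:,0]/-q[:,2], cy-f*q[:,1]/-q[:,2]]
def ray(c,u,v):
    f,cx,cy,e,R=c; return e,R@np.array([(u-cx)/f,-(v-cy)/f,-1])
def atz(c,u,v,z):
    e,d=ray(c,u,v); return e+d*(z-e[2])/d[2]
E
python3 - <<'E'
from h import *
t=cam('top'); sc=cam('scene')
print('base',proj(t,[0,0,0]),proj(sc,[0,0,0]))
for nm,u,v,z in [('plate',240.5,209,12),('cup',217,247,75),('capTall?',437,239,140),('capTall@98',437,239,98),('cap2@140',462,201,140),('cap2@98',462,201,98),('can',465,235,130),('can@80',465,235,80),('jar431@130',431,203,130),('jar431@80',431,203,80),('lampfoot',352,172,38),('synL',346,242,156),('synR',368,247,156),('teal',389,286,140)]:
    print(nm,atz(t,u,v,z).round(1))
for nm,u,v,z in [('plate',361.5,268,12),('cup',401,257,75)]: print(nm,atz(sc,u,v,z).round(1))
im=cv2.imread('pics/top1.png'); cv2.imwrite('pics/topcrop.png',cv2.resize(im[110:310,290:540],None,fx=3,fy=3,interpolation=cv2.INTER_CUBIC))
im=cv2.imread('pics/scene1.png'); cv2.imwrite('pics/scenecrop.png',cv2.resize(im[110:250,220:380],None,fx=4,fy=4,interpolation=cv2.INTER_CUBIC))
E
```

```text
base [[340.89385399 411.95853205]] [[431.00089977 156.41842207]]
plate [515.3 285.6  12. ]
cup [408.5 327.7  75. ]
capTall? [ 440.8 -212.7  140. ]
capTall@98 [ 443.7 -225.9   98. ]
cap2@140 [ 535.5 -276.   140. ]
cap2@98 [ 542.4 -291.9   98. ]
can [ 453.3 -284.8  130. ]
can@80 [ 457.3 -304.    80. ]
jar431@130 [ 529.7 -202.6  130. ]
jar431@80 [ 537.6 -217.5   80. ]
lampfoot [622.8 -15.1  38. ]
synL [426.4   8.  156. ]
synR [416.2 -44.  156. ]
teal [326.9 -96.8 140. ]
plate [517.  289.8  12. ]
cup [411.4 342.2  75. ]
```

View pics/topcrop.png

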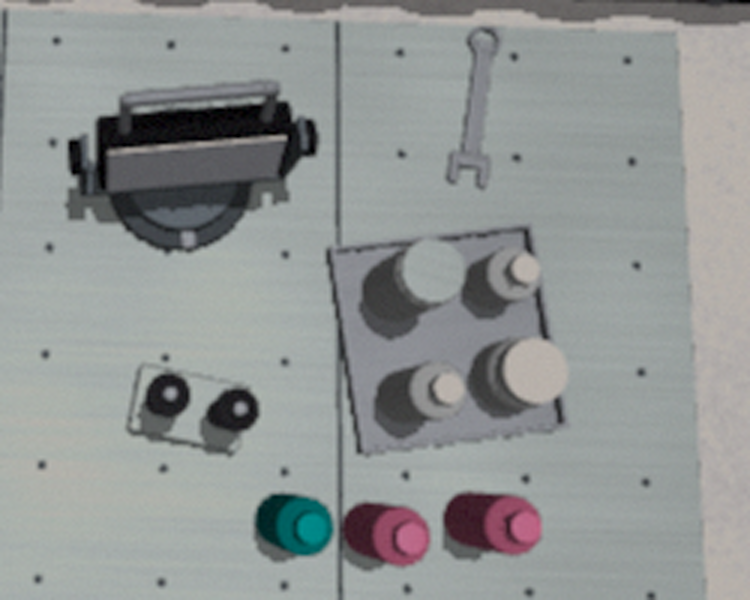

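View pics/scenecrop.png

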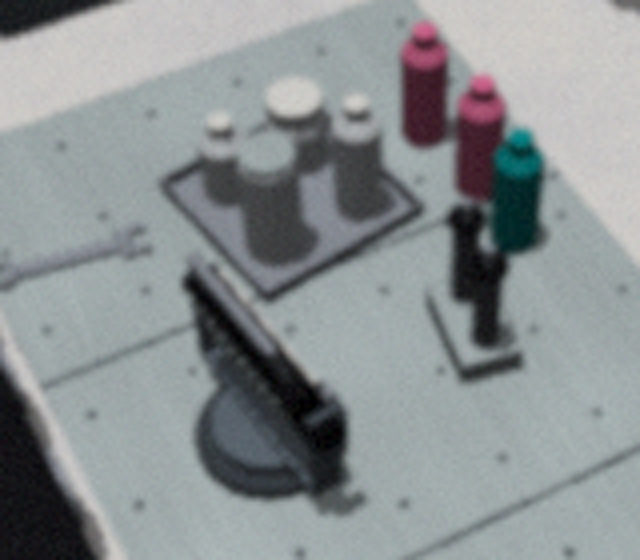

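Candidates, by top-image pixel:
- White bottle at (437,239). Its cap triangulates near (441,-213), and it is the taller of the two in the scene view.
- White bottle at (462,201), which is shorter.
- Can at (431,203) and jar at (465,235), neither with a narrow neck.
- Teal at (389,286), and pinks at (419,288) and (455,284). These have the wrong colour and stand outside the tray.

I choose (437,239). The two crops show a larger, necked bottle in the tray corner nearest the robot and lamp.

```bash
python3 - <<'E'
from h import *
t=cam('top'); sc=cam('scene')
def tri(a,b):
    e1,d1=ray(t,*a); e2,d2=ray(sc,*b)
    A=np.c_[d1,-d2]; x=np.linalg.lstsq(A,e2-e1,rcond=None)[0]
    p,q=e1+d1*x[0],e2+d2*x[1]; return ((p+q)/2).round(1),np.linalg.norm(p-q).round(1)
g=lambda a:(290+a[0]/3,110+a[1]/3)
k=lambda a:(220+a[0]/4,110+a[1]/4)
for n,a,b in [('tallcap',(447,390),(355,101)),('shortcap',(525,270),(218,121)),('can',(433,271),(268,152)),('jar',(535,371),(294,97)),('barR',(272,88),(193,262)),('teal',(312,527),(520,137)),('pink1',(410,539),(485,86)),('pink2',(524,527),(426,31))]:
    print(n,tri(g(a),k(b)))
E
```

```text
tallcap (array([ 438.3, -217.9,  137.4]), np.float64(1.3))
shortcap (array([ 545.3, -301.1,   92. ]), np.float64(2.5))
can (array([ 535. , -210.1,  126.1]), np.float64(5.8))
jar (array([ 459.8, -313.3,   74.5]), np.float64(4.2))
barR (array([666.3, -65. , 193.1]), np.float64(4.4))
teal (array([ 326.2, -109.2,  131.2]), np.float64(3.7))
pink1 (array([ 317.9, -187.7,  127.1]), np.float64(5.9))
pink2 (array([ 330.4, -278.3,  131.1]), np.float64(4.7))
```

Call:
{"fn": "drive_tool", "kwargs": {
  "plan": [3.0, 5.4, 0.8, 0, 0, 0.7, 6.1, 10.8, 1.6, 0, 0, 1.4, 9.1, 16.2, 2.4, 0, 0, 2.1, 12.1, 21.6, 3.2, 0, 0, 2.8, 15.2, 27, 4, 0, 0, 3.5, 18.2, 32.4, 5, 0, 0, 4.2, 21.3, 37.8, 5, 0, 0, 5, 24.3, 43.2, 5, 0, 0, 5.7],
  "gripper": -0.6
}}

```text
clock: 1.15
ee_pos: [441.6, -211.1, 280.8]
ee_rot: [-3.141, 0.0, 0.897]
contact_force: [1.0, -0.4, 0.1]
gripper_width: 68.0
```

```bash
python3 - <<'E'
from h import *
s=r.sense(); print(s['ee_pos'],s['ee_rot'],s['qpos'].round(2)); cap('wrist','w2.png')
c=cam('wrist',s); print(proj(c,[[441,-213,144],[438,-218,144],s['ee_pos']]))
E
```

```text
[ 441.55122621 -211.0643205   280.77630175] [-3.14091009e+00  1.81184781e-04  8.97052731e-01] [ 0.63  0.14 -0.35  1.91  0.05  1.1  -0.41]
[[320.95933963 187.98434491]
 [321.89948604 194.89582966]
 [320.15455596 259.31619407]]
```

View pics/w2.png

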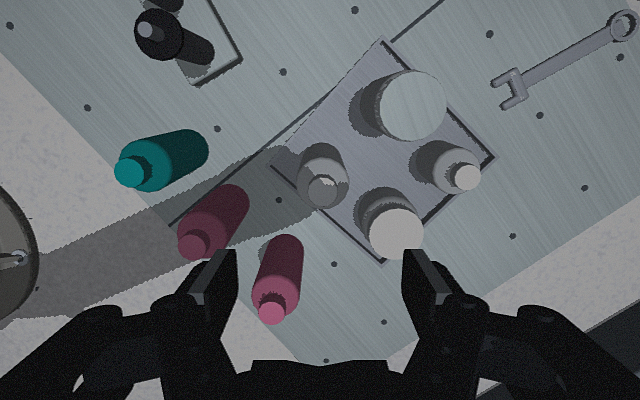

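```bash
python3 - <<'E'
from h import *
im=cv2.imread('pics/w2.png')
s=dict(ee_pos=np.array([441.55,-211.06,280.78]),ee_rot=np.array([-3.1409,.00018,.89705])); c=cam('wrist',s)
C=np.array([440.5,-215.5])
th=np.linspace(0,2*np.pi,60)
o=cv2.resize(im[110:250,240:420],None,fx=4,fy=4,interpolation=cv2.INTER_CUBIC)
for C,col in [((440.5,-215.5),(0,255,0))]:
  for rad,z in [(12.5,144),(24,116),(24,4)]:
    P=proj(c,np.c_[C[0]+rad*np.cos(th),C[1]+rad*np.sin(th),0*th+z]); P=((P-[240,110]+.5)*4).astype(int)
    cv2.polylines(o,[P],True,col,1)
cv2.imwrite('pics/w2c.png',o)
print(proj(c,[[440.5,-215.5,144]]))
E
```

```text
[[322.40450707 190.70618436]]
```

View pics/w2c.png

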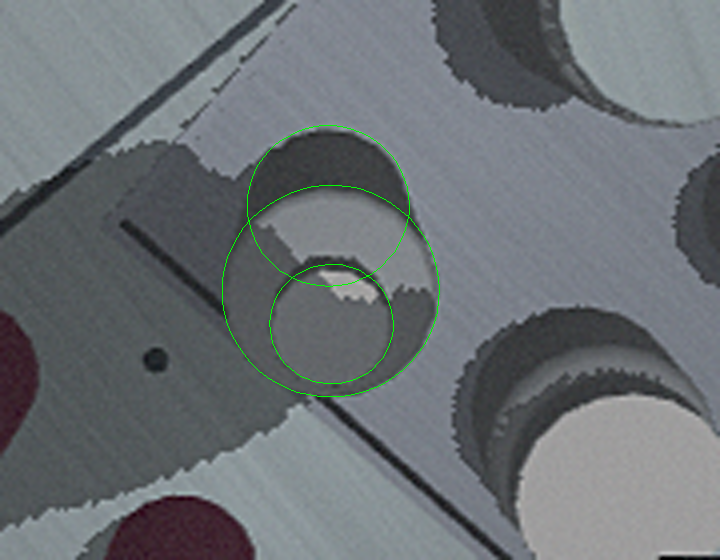

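Call:
{"fn": "drive_tool", "kwargs": {
  "plan": [-0.1, -0.45, -3, 0, 0, 0, -0.1, -0.45, -6.5, 0, 0, 0, -0.1, -0.45, -10, 0, 0, 0, -0.1, -0.45, -13.5, 0, 0, 0, -0.1, -0.45, -16.5, 0, 0, 0, -0.1, -0.45, -18.5, 0, 0, 0, -0.1, -0.45, -19.8, 0, 0, 0, -0.1, -0.45, -20, 0, 0, 0]
}}

```text
clock: 2.2
ee_pos: [444.4, -206.6, 80.5]
ee_rot: [-3.139, -0.004, 0.911]
contact_force: [0.0, -0.0, -0.3]
gripper_width: 68.6
```

Call:
{"fn": "drive_tool", "kwargs": {
  "plan": [0, 0, 0, 0, 0, 0, 0, 0, 0, 0, 0, 0, 0, 0, 0, 0, 0, 0, 0, 0, 0, 0, 0, 0, 0, 0, 0, 0, 0, 0, 0, 0, 0, 0, 0, 0, 0, 0, 0, 0, 0, 0, 0, 0, 0, 0, 0, 0],
  "gripper": 0.5,
  "newtons": 30
}}

```text
clock: 3.2
ee_pos: [445.2, -206.9, 81.2]
ee_rot: [-3.141, -0.005, 0.911]
contact_force: [0.4, -0.1, 5.7]
gripper_width: 46.9
```

```bash
python3 - <<'E'
from h import *
s=r.sense(); print({k:np.round(v,3) for k,v in s.items()}); cap('wrist','w3.png')
E
```

```text
{'clock': np.float64(3.2), 'qpos': array([ 0.572,  0.408, -0.314,  2.098,  0.193,  0.662, -0.531]), 'joint_velocities': array([ 0.001, -0.   ,  0.   , -0.   ,  0.001, -0.   ,  0.001]), 'joint_torque': array([-1.4000e-01, -4.2461e+01, -2.2410e+00, -1.6818e+01, -1.1800e-01,
        1.1200e-01, -7.0000e-03]), 'ee_pos': array([ 445.19 , -206.91 ,   81.192]), 'ee_rot': array([-3.141, -0.005,  0.911]), 'contact_force': array([ 0.435, -0.094,  5.658]), 'moment': array([-0.144, -0.067, -0.066]), 'gripper_width': np.float64(46.928)}
```

View pics/w3.png

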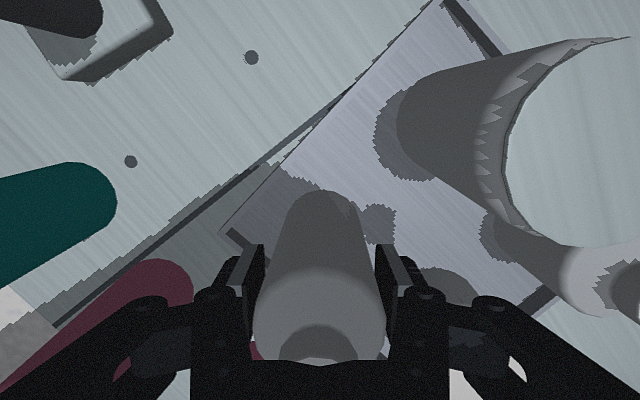

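Call:
{"fn": "drive_tool", "kwargs": {
  "plan": [0, 0, 0, 0, 0, 0, 0, 0, 0, 0, 0, 0, 0, 0, 0, 0, 0, 0, -0.2, -0.3, 0, 0, 0, 0, -0.47, -0.86, 0, 0, 0, 0, -0.47, -0.86, 0, 0, 0, 0, -0.47, -0.86, 0, 0, 0, 0, -0.47, -0.86, 0, 0, 0, 0],
  "gripper": -0.6
}}

```text
clock: 4.25
ee_pos: [440.5, -215.4, 81.2]
ee_rot: [-3.141, -0.005, 0.911]
contact_force: [0.3, 0.3, -1.1]
gripper_width: 68.4
```

Call:
{"fn": "drive_tool", "kwargs": {
  "plan": [0, 0, 0, 0, 0, 0, 0, 0, 0, 0, 0, 0, 0, 0, 0, 0, 0, 0, 0, 0, 0, 0, 0, 0, 0, 0, 0, 0, 0, 0, 0, 0, 0, 0, 0, 0, 0, 0, 0, 0, 0, 0, 0, 0, 0, 0, 0, 0],
  "gripper": 0.5,
  "newtons": 40
}}

```text
clock: 5.25
ee_pos: [440.8, -215.4, 81.4]
ee_rot: [-3.141, -0.005, 0.911]
contact_force: [0.6, 0.2, 5.1]
gripper_width: 47.2
```

```bash
python3 - <<'E'
from h import *
s=r.sense(); cap('wrist','w4.png')
E
```

```text
(no output)
```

View pics/w4.png

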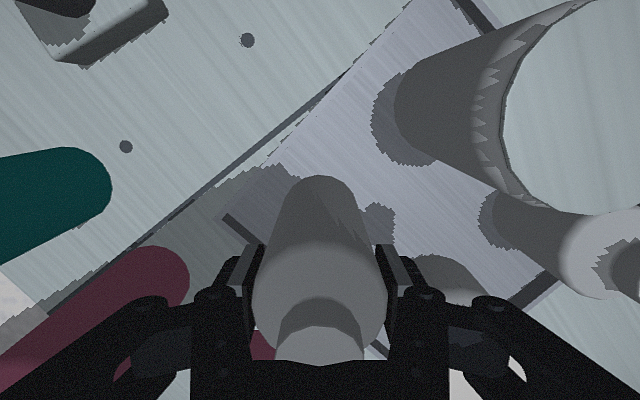

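Call:
{"fn": "drive_tool", "kwargs": {
  "plan": [0, 0, 0.5, 0, 0, 0, 0, 0, 2, 0, 0, 0, 0, 0, 4.5, 0, 0, 0, 0, 0, 8, 0, 0, 0, 0, 0, 11.5, 0, 0, 0, 0, 0, 15, 0, 0, 0, 0, 0, 18, 0, 0, 0, 0, 0, 20, 0, 0, 0]
}}

```text
clock: 6.3
ee_pos: [440.8, -215.4, 283.7]
ee_rot: [3.14, -0.005, 0.911]
contact_force: [-0.5, -0.2, -2.8]
gripper_width: 47.1
```

Call:
{"fn": "drive_tool", "kwargs": {
  "plan": [0.3, 2, 0, 0, 0, 0, 0.9, 6, 0, 0, 0, 0, 1.7, 11, 0, 0, 0, 0, 2.5, 16, 0, 0, 0, 0, 3.3, 21, 0, 0, 0, 0, 4, 26, 0, 0, 0, 0, 4.6, 31, 0, 0, 0, 0, 5.2, 35, 0, 0, 0, 0]
}}

```text
clock: 7.3
ee_pos: [492.2, 136.7, 284.4]
ee_rot: [3.14, -0.005, 0.912]
contact_force: [0.8, -0.8, -1.9]
gripper_width: 47.1
```

```bash
python3 - <<'E'
from h import *
s=r.sense(); cap('wrist','w5.png'); c=cam('wrist',s); print(s['ee_pos'],s['ee_rot'],s['qpos'].round(2))
print(proj(c,[[515.3,285.6,12],[517,289.8,12]]))
E
```

```text
[492.20760239 136.66926595 284.36490822] [ 3.1398214  -0.00546524  0.91235827] [ 0.17  0.21 -0.64  1.85  0.14  1.12 -1.18]
[[251.62763634  37.71124046]
 [250.28259368  33.29741646]]
```

View pics/w5.png

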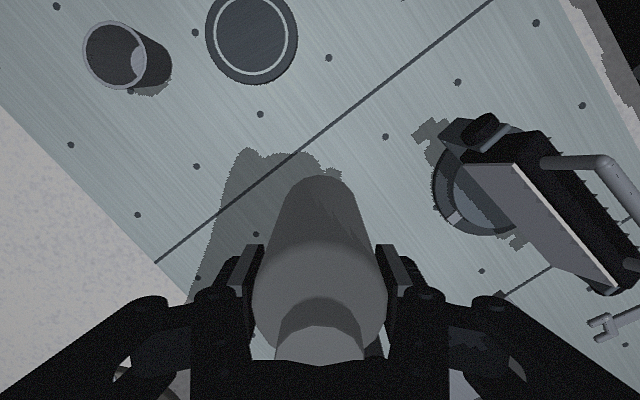

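```bash
cat >> h.py <<'E'
def circ(c,x,y,z,rad):
    th=np.linspace(0,2*np.pi,72); return proj(c,np.c_[x+rad*np.cos(th),y+rad*np.sin(th),0*th+z])
def draw(o,P,x0,y0,k,col=(0,255,0),closed=True):
    cv2.polylines(o,[((P-[x0,y0]+.5)*k*8).astype(int)],closed,col,1,cv2.LINE_AA,3)
E
python3 - <<'E'
from h import *
im=cv2.imread('pics/w5.png')
s=dict(ee_pos=np.array([492.2,136.67,284.36]),ee_rot=np.array([3.13982,-.005465,.91236])); c=cam('wrist',s)
g=im.max(2).astype(int)
# bright ring points: radial search
P0=np.array([251,36.])
pts=[]
for a in np.linspace(0,2*np.pi,90):
    rr=np.arange(28,42,.5); q=P0+np.outer(rr,[np.cos(a),np.sin(a)])
    v=cv2.remap(g.astype(np.float32),q[:,0].astype(np.float32)[None],q[:,1].astype(np.float32)[None],1)[0]
    ok=(q[:,1]>0)
    if ok.all(): pts.append(q[v.argmax()])
w=np.array([atz(c,u,v,12)[:2] for u,v in pts])
from scipy.optimize import least_squares
f=least_squares(lambda p:np.hypot(*(w-p[:2]).T)-p[2],[515,287,45],loss='soft_l1'); print(f.x, f.cost,len(w))
k=4;x0,y0=190,0
o=cv2.resize(im[0:110,x0:330],None,fx=k,fy=k)
draw(o,circ(c,f.x[0],f.x[1],12,50),x0,y0,k); draw(o,circ(c,f.x[0],f.x[1],12,f.x[2]),x0,y0,k,(0,0,255))
o2=cv2.resize(im[100:310,400:640],None,fx=3,fy=3)
cv2.imwrite('pics/w5a.png',o);cv2.imwrite('pics/w5b.png',o2)
E
```

```text
[515.71710984 288.53405324  38.56209993] 4.698551837386149 75
```

View pics/w5a.png

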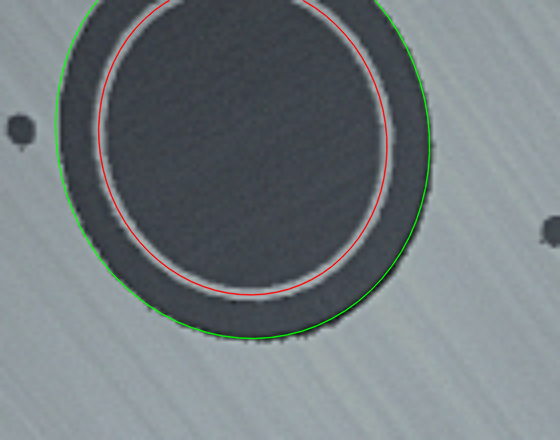

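View pics/w5b.png

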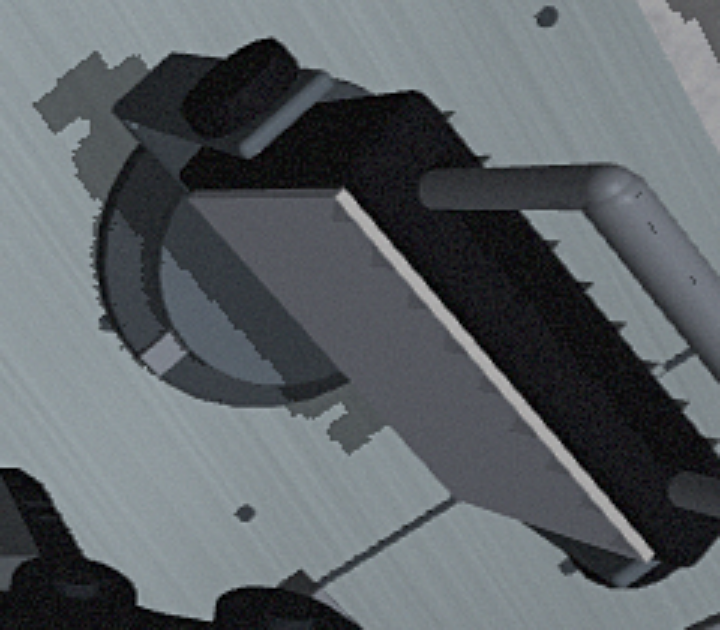

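Call:
{"fn": "drive_tool", "kwargs": {
  "plan": [0.8, 5, 0, 0, 0, 0, 1.5, 9.5, -1, 0, 0, 0, 2.1, 13, -3, 0, 0, 0, 2.35, 15.2, -5, 0, 0, 0, 2.35, 15.2, -7.5, 0, 0, 0, 2.35, 15.2, -9.5, 0, 0, 0, 2.35, 15.2, -11, 0, 0, 0, 2.35, 15.2, -12, 0, 0, 0]
}}

```text
clock: 8.35
ee_pos: [515.8, 294.2, 164.2]
ee_rot: [3.141, -0.009, 0.917]
contact_force: [0.4, -0.4, -1.5]
gripper_width: 46.9
```

Call:
{"fn": "drive_tool", "kwargs": {
  "plan": [0, -0.5, -1, 0, 0, 0, 0, -0.57, -2.3, 0, 0, 0, 0, -0.57, -3.6, 0, 0, 0, 0, -0.57, -4.8, 0, 0, 0, 0, -0.57, -5.7, 0, 0, 0, 0, -0.57, -6.4, 0, 0, 0, 0, -0.57, -6.8, 0, 0, 0, 0, -0.57, -6.9, 0, 0, 0]
}}

```text
clock: 9.35
ee_pos: [515.8, 288.5, 95.1]
ee_rot: [3.141, -0.009, 0.918]
contact_force: [0.5, 0.4, -1.2]
gripper_width: 46.6
```

Call:
{"fn": "drive_tool", "kwargs": {
  "plan": [0, 0, -0.1, 0, 0, 0, 0, 0, -0.2, 0, 0, 0, 0, 0, -0.3, 0, 0, 0, 0, 0, -0.38, 0, 0, 0, 0, 0, -0.45, 0, 0, 0, 0, 0, -0.5, 0, 0, 0, 0, 0, -0.53, 0, 0, 0, 0, 0, -0.55, 0, 0, 0]
}}

```text
clock: 10.35
ee_pos: [515.8, 288.5, 89.6]
ee_rot: [3.141, -0.009, 0.918]
contact_force: [-0.6, 0.0, -1.7]
gripper_width: 46.8
```

```bash
python3 - <<'E'
from h import *
s=r.sense(); print(s['contact_force'],s['moment']); cap('wrist','w6.png')
E
```

```text
[-0.62663023  0.03399684 -1.71682694] [-0.02760478 -0.01041463  0.05141016]
```

View pics/w6.png

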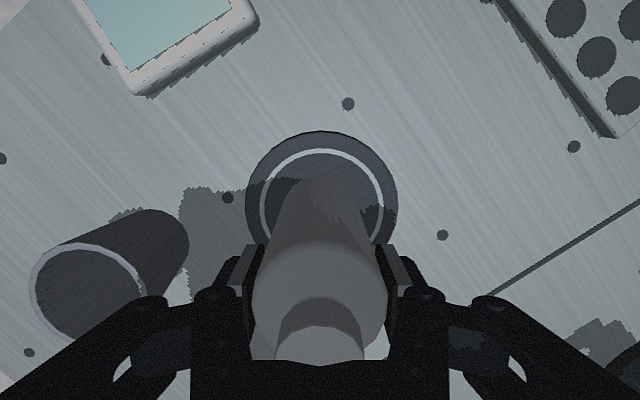

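Bottle visually over the plate's middle (ring around (321,205)), not yet loaded on it. Lower further in small steps.

Call:
{"fn": "drive_tool", "kwargs": {
  "plan": [0, 0, -0.03, 0, 0, 0, 0, 0, -0.07, 0, 0, 0, 0, 0, -0.1, 0, 0, 0, 0, 0, -0.13, 0, 0, 0, 0, 0, -0.16, 0, 0, 0, 0, 0, -0.18, 0, 0, 0, 0, 0, -0.2, 0, 0, 0, 0, 0, -0.2, 0, 0, 0]
}}

```text
clock: 11.4
ee_pos: [516.2, 289.0, 89.5]
ee_rot: [3.14, -0.01, 0.917]
contact_force: [-2.9, -3.0, 13.1]
gripper_width: 47.0
```

Call:
{"fn": "drive_tool", "kwargs": {
  "plan": [0, 0, 0, 0, 0, 0, 0, 0, 0, 0, 0, 0, 0, 0, 0, 0, 0, 0, 0, 0, 0, 0, 0, 0, 0, 0, 0, 0, 0, 0, 0, 0, 0, 0, 0, 0, 0, 0, 0, 0, 0, 0, 0, 0, 0, 0, 0, 0],
  "gripper": -0.6
}}

```text
clock: 12.4
ee_pos: [516.2, 289.0, 89.4]
ee_rot: [3.14, -0.01, 0.917]
contact_force: [-0.2, 0.6, 0.4]
gripper_width: 68.2
```

Call:
{"fn": "drive_tool", "kwargs": {
  "plan": [0, 0, 1, 0, 0, 0, 0, 0, 3, 0, 0, 0, 0, 0, 6, 0, 0, 0, 0, 0, 9, 0, 0, 0, 0, 0, 12, 0, 0, 0, 0, 0, 15, 0, 0, 0, 0, 0, 18, 0, 0, 0, 0, 0, 20, 0, 0, 0]
}}

```text
clock: 13.4
ee_pos: [516.4, 289.6, 292.9]
ee_rot: [3.139, -0.013, 0.918]
contact_force: [-0.6, -0.0, -0.2]
gripper_width: 68.3
```

```bash
python3 - <<'E'
from h import *
s=r.sense(); c=cam('wrist',s); cap('wrist','w7.png'); print(s['ee_pos'],s['ee_rot'],s['qpos'].round(2))
import pickle; pickle.dump(s,open('s7.pkl','wb'))
t=cap('top','top7.png'); sc=cap('scene','scene7.png')
im=cv2.imread('pics/w7.png')
k=4;x0,y0=220,100
o=cv2.resize(im[y0:250,x0:420],None,fx=k,fy=k)
for z,rr in [(152,12.5),(124,24),(12,24),(12,50)]: draw(o,circ(c,515.7,288.5,z,rr),x0,y0,k)
cv2.imwrite('pics/w7a.png',o)
E
```

```text
[516.42345443 289.62132756 292.85636346] [ 3.13908717 -0.01338216  0.91785535] [-0.09  0.36 -0.68  1.66  0.24  1.19 -1.48]
```

View pics/w7a.png

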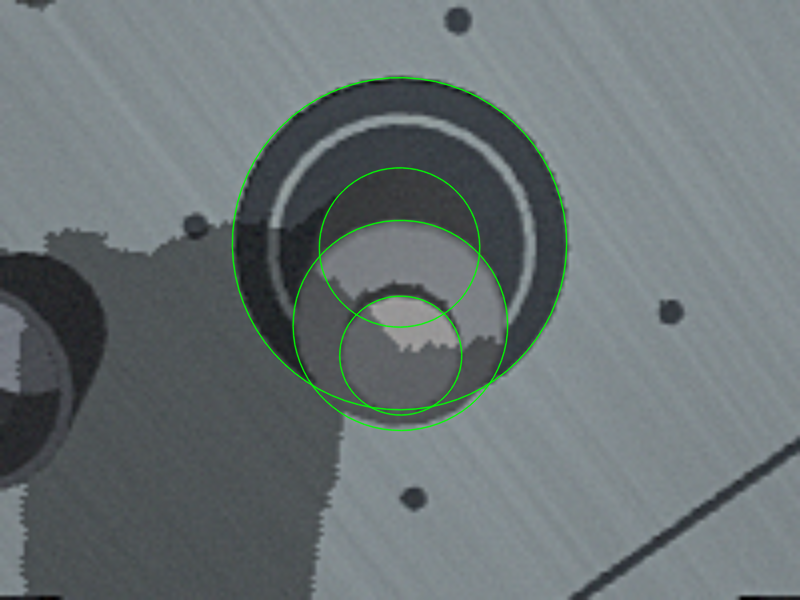

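View pics/w7.png

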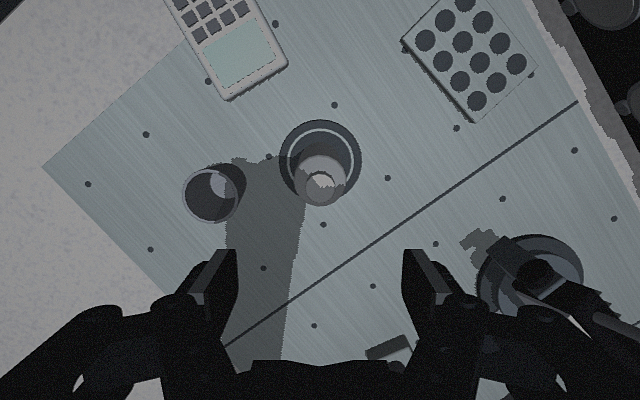

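View pics/top7.png

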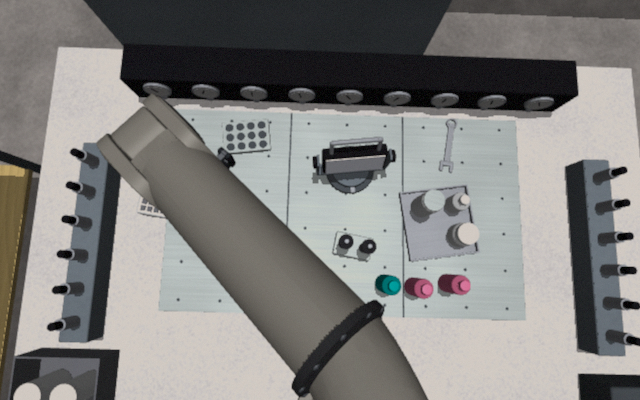

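Call:
{"fn": "drive_tool", "kwargs": {
  "plan": [1, -2, 0.3, 0, 0, 0.5, 3, -6, 0.5, 0, 0, 1.5, 5, -11, 1, 0, 0, 2.5, 7.5, -16, 1, 0, 0, 3.5, 10, -21, 1, 0, 0, 4.7, 12, -26, 1, 0, 0, 5.8, 14, -29.5, 1, 0, 0, 6.7, 14.8, -30.8, 1, 0, 0, 7.1]
}}

```text
clock: 14.55
ee_pos: [664.9, -22.5, 299.9]
ee_rot: [3.141, -0.013, 1.659]
contact_force: [1.1, 0.8, -0.5]
gripper_width: 68.4
```

```bash
python3 - <<'E'
from h import *
s=r.sense(); c=cam('wrist',s); cap('wrist','w8.png'); print(s['ee_pos'],s['ee_rot'],s['qpos'].round(2))
import pickle; pickle.dump(s,open('s8.pkl','wb'))
E
```

```text
[664.87651853 -22.49203614 299.85026507] [ 3.14118186 -0.01269947  1.65850125] [ 0.42  0.5  -0.7   1.46  0.31  1.3  -0.21]
```

View pics/w8.png

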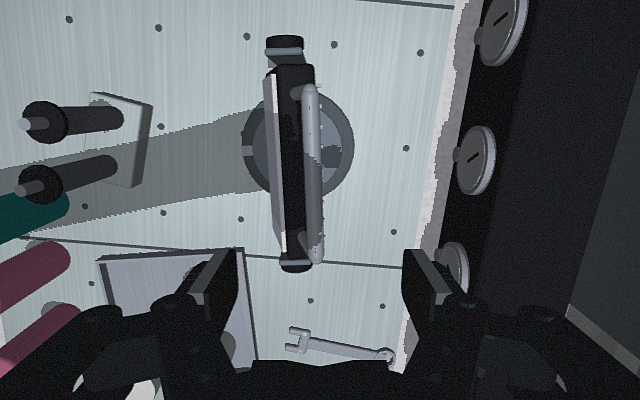

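```bash
python3 - <<'E'
from h import *
im=cv2.imread('pics/w8.png')
o=cv2.resize(im[25:285,225:375],None,fx=4,fy=4,interpolation=cv2.INTER_CUBIC)
o=cv2.convertScaleAbs(o,alpha=1.6,beta=20)
cv2.imwrite('pics/w8a.png',o[:540]);cv2.imwrite('pics/w8b.png',o[500:])
E
```

```text
(no output)
```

View pics/w8a.png

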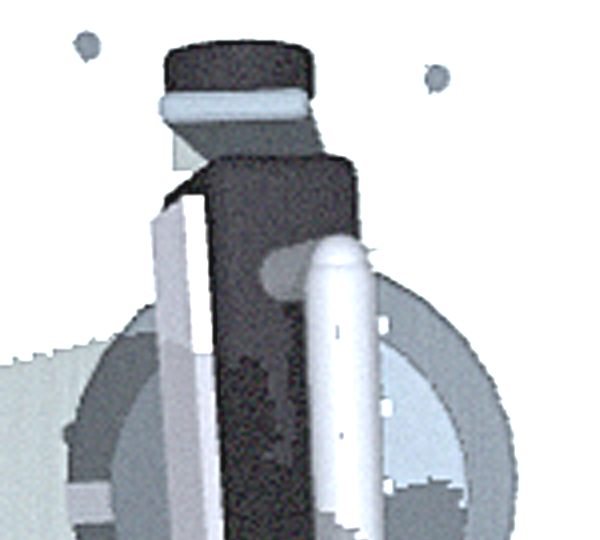

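View pics/w8b.png

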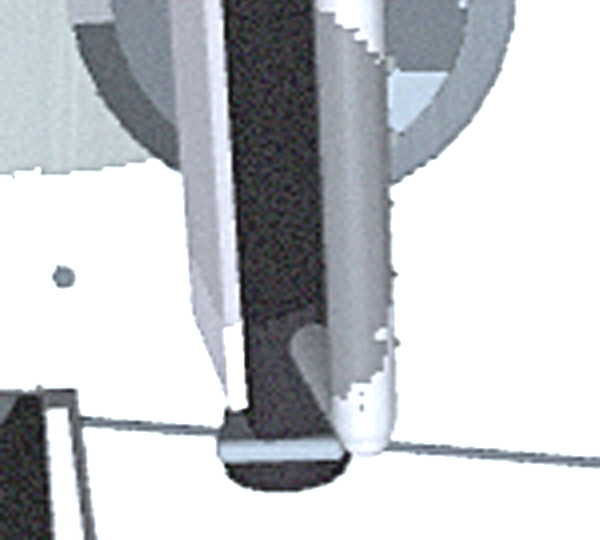

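```bash
cat > fit.py <<'E'
from h import *
import pickle
from scipy.optimize import least_squares
def lamp(p,L):
    # L points in lamp head frame (x toward back, y tilt axis, z up); p=x,y,psi,tilt ; psi=direction angle the face looks
    x,y,psi,t=p[:4]; L=np.atleast_2d(L)
    # tilt>0: top leans to -x
    X=L[:,0]*np.cos(t)-L[:,2]*np.sin(t); Z=L[:,0]*np.sin(t)+L[:,2]*np.cos(t)
    ax=-np.array([np.cos(psi),np.sin(psi)]); ay=np.array([-ax[1],ax[0]])
    return np.c_[x+X*ax[0]+L[:,1]*ay[0], y+X*ax[1]+L[:,1]*ay[1], 120+Z]
E
cat > fit8.py <<'E'
from fit import *
s=pickle.load(open('s8.pkl','rb')); c=cam('wrist',s)
k=lambda a:np.array(a)/4.+[225,25]
bar=k([(341,270),(366,920)]); 
cp=k([(70,470),(516,480),(440,318),(80,540),(130,635),(480,585),(415,670)])
front=k([(210,195),(245,907)])
back=k([(357,165),(320,800)])
def res(p):
    B=proj(c,lamp(p,[[0,59,85],[0,-59,85]]))
    r1=(B-bar).ravel()
    w=np.array([atz(c,u,v,p[4])[:2] for u,v in cp]); r2=(np.hypot(*(w-p[:2]).T)-68)*.8
    F=proj(c,lamp(p,[[-19,77,40],[-19,-77,40]])); 
    r3=(F-front)[:,0]
    return np.r_[r1,r2,r3*.7]
f=least_squares(res,[625,-15,np.radians(185),-.5,20],loss='soft_l1'); p=f.x
print(p.round(3),np.degrees(p[2:4]).round(2)); print(res(p).round(2)); 
print('bar',lamp(p,[0,0,85]).round(1))
im=cv2.imread('pics/w8.png'); k=4;x0,y0=225,25
o=cv2.resize(im[25:285,225:375],None,fx=4,fy=4); o=cv2.convertScaleAbs(o,alpha=1.4,beta=20)
draw(o,proj(c,lamp(p,[[0,59,85],[0,-59,85]])),x0,y0,k)
draw(o,circ(c,p[0],p[1],p[4],68),x0,y0,k)
for xx in (-19,19): draw(o,proj(c,lamp(p,[[xx,80,40],[xx,-80,40],[xx,-80,-40],[xx,80,-40]])),x0,y0,k,(0,0,255))
cv2.imwrite('pics/w8f.png',cv2.resize(o,None,fx=.57,fy=.57,interpolation=cv2.INTER_AREA))
# cross-check in top1
t=cam('top'); im=cv2.imread('pics/top1.png'); x0,y0=300,120
o=cv2.resize(im[120:205,300:410],None,fx=6,fy=6); k=6
draw(o,proj(t,lamp(p,[[0,59,85],[0,-59,85]])),x0,y0,k)
draw(o,circ(t,p[0],p[1],p[4],68),x0,y0,k)
for xx in (-19,19): draw(o,proj(t,lamp(p,[[xx,80,40],[xx,-80,40],[xx,-80,-40],[xx,80,-40]])),x0,y0,k,(0,0,255))
cv2.imwrite('pics/t1f.png',o)
d=np.array([515.7,288.5])-p[:2]; print('want psi',np.degrees(np.arctan2(d[1],d[0])))
E
python3 fit8.py
```

```text
[ 6.37441e+02 -1.08280e+01  3.26300e+00 -2.64000e-01  5.07800e+00] [186.95 -15.11]
[ 0.37 -0.81  0.4   4.22  0.02  0.27 -0.3  -0.31  0.67 -2.44  0.15 -5.02
 -2.54]
bar [[659.4  -8.1 202.1]]
want psi 112.132222038237
```

View pics/w8f.png

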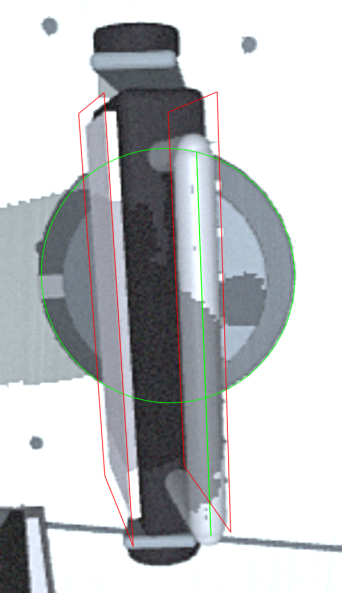

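View pics/t1f.png

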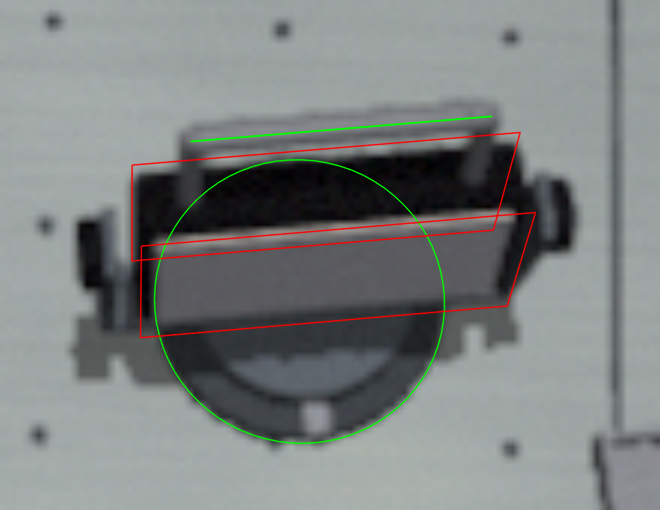

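```bash
cat > fit8.py <<'E'
from fit import *
s=pickle.load(open('s8.pkl','rb')); c=cam('wrist',s); t=cam('top')
k=lambda a:np.array(a)/4.+[225,25]
kt=lambda a:np.array(a)/6.+[300,120]
bar=k([(341,270),(366,920)]); bart=kt([(193,134),(487,110)])
cp=k([(70,470),(516,480),(440,318),(80,540),(130,635),(480,585),(415,670)])
cpt=kt([(165,365),(220,425),(304,443),(380,425),(425,375)])
front=k([(210,195),(245,907)]); ftt=kt([(160,240),(505,212)]); fbt=kt([(160,320),(500,299)])
back=k([(357,175)]); backt=kt([(140,178),(510,147)])
def line(c,A,pts): # distance of pts to projected line
    P=proj(c,A); d=P[1]-P[0]; n=np.array([-d[1],d[0]])/np.linalg.norm(d); return (pts-P[0])@n
def res(p):
    h,xf,xb=p[5:8]
    B=[[0,h,85],[0,-h,85]]
    r1=np.r_[(proj(c,lamp(p,B))-bar).ravel(),(proj(t,lamp(p,B))-bart).ravel()*2]
    w=np.array([atz(c,u,v,p[4])[:2] for u,v in cp]); r2=(np.hypot(*(w-p[:2]).T)-68)
    w=np.array([atz(t,u,v,p[4])[:2] for u,v in cpt]); r2=np.r_[r2,(np.hypot(*(w-p[:2]).T)-68)]
    r3=np.r_[line(c,lamp(p,[[xf,80,40],[xf,-80,40]]),front),2*line(t,lamp(p,[[xf,80,40],[xf,-80,40]]),ftt),2*line(t,lamp(p,[[xf,80,-40],[xf,-80,-40]]),fbt),
      line(c,lamp(p,[[xb,80,40],[xb,-80,40]]),back),2*line(t,lamp(p,[[xb,80,40],[xb,-80,40]]),backt)]
    return np.r_[r1,r2*.7,r3, (h-59)*.3,(xf+19)*.3,(xb-19)*.3]
f=least_squares(res,[625,-15,np.radians(185),-.5,20,59,-19,19],loss='soft_l1'); p=f.x
print(p.round(3),np.degrees(p[2:4]).round(2)); print(res(p).round(1)); 
print('bar',lamp(p,[0,0,85]).round(1)); np.save('p8.npy',p)
im=cv2.imread('pics/w8.png'); k=4;x0,y0=225,25
o=cv2.resize(im[25:285,225:375],None,fx=4,fy=4); o=cv2.convertScaleAbs(o,alpha=1.4,beta=20)
def dr(o,c):
    draw(o,proj(c,lamp(p,[[0,p[5],85],[0,-p[5],85]])),x0,y0,k)
    draw(o,circ(c,p[0],p[1],p[4],68),x0,y0,k)
    for xx in p[6:8]: draw(o,proj(c,lamp(p,[[xx,80,40],[xx,-80,40],[xx,-80,-40],[xx,80,-40]])),x0,y0,k,(0,0,255))
dr(o,c); o1=cv2.resize(o,None,fx=.5,fy=.5,interpolation=cv2.INTER_AREA)
im=cv2.imread('pics/top1.png'); x0,y0,k=300,120,4
o=cv2.resize(im[120:205,300:410],None,fx=k,fy=k); dr(o,t)
O=np.zeros((max(len(o),len(o1)),o.shape[1]+o1.shape[1],3),np.uint8); O[:len(o1),:o1.shape[1]]=o1; O[:len(o),o1.shape[1]:]=o
cv2.imwrite('pics/f8.png',O)
d=np.array([515.7,288.5])-p[:2]; print('want psi',np.degrees(np.arctan2(d[1],d[0])))
E
python3 fit8.py
```

```text
[ 6.36138e+02 -1.04220e+01  3.25300e+00 -2.79000e-01  1.83400e+00
  5.76620e+01 -1.43890e+01  1.38760e+01] [186.41 -15.97]
[ 1.3  0.8 -0.5  1.9 -1.1  0.9 -1.   1.6 -0.4  1.3  0.1 -0.5  0.8 -0.8
  1.4  0.3  0.7 -0.2  1.9  1.4 -0.6 -0.3  3.1  2.5 -1.7  0.  -0.9  2.1
  1.  -0.4  1.4 -1.5]
bar [[659.4  -7.8 201.7]]
want psi 111.94497008031233
```

View pics/f8.png

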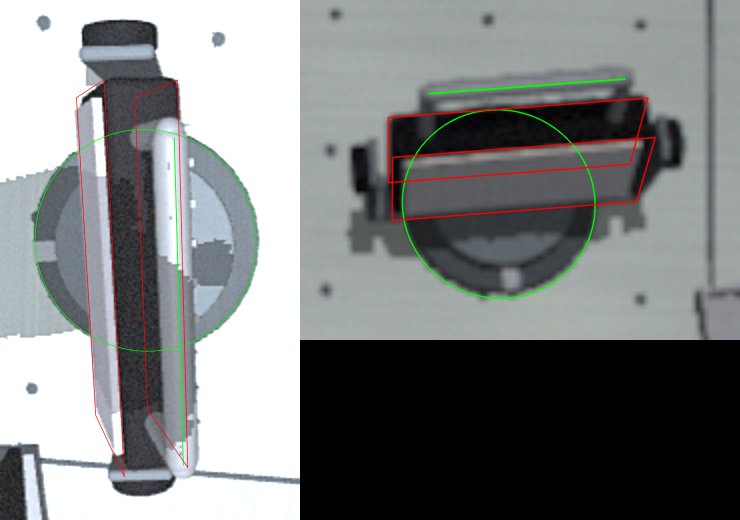

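Call:
{"fn": "drive_tool", "kwargs": {
  "plan": [-0.2, 0.5, -0.5, -0.05, 0, 0.1, -0.4, 1, -1.5, -0.12, -0.01, 0.2, -0.55, 1.4, -2.8, -0.12, -0.01, 0.23, -0.55, 1.4, -4.2, -0.12, -0.01, 0.23, -0.55, 1.4, -5.6, -0.12, -0.01, 0.23, -0.55, 1.4, -6.6, -0.12, -0.01, 0.23, -0.55, 1.4, -7, -0.12, -0.01, 0.23, -0.55, 1.4, -7, -0.12, -0.01, 0.23],
  "gripper": -0.1
}}

```text
clock: 15.6
ee_pos: [660.0, -9.5, 229.6]
ee_rot: [3.141, 0.0, 1.683]
contact_force: [0.7, -0.8, 0.5]
gripper_width: 46.6
```

```bash
python3 - <<'E'
from fit import *
s=r.sense(); c=cam('wrist',s); cap('wrist','w9.png'); print(s['ee_pos'],s['ee_rot'],s['qpos'].round(2))
pickle.dump(s,open('s9.pkl','wb'))
p=np.load('p8.npy'); im=cv2.imread('pics/w9.png')
draw(im,proj(c,lamp(p,[[0,53,85],[0,-53,85]])),0,0,1)
draw(im,circ(c,p[0],p[1],p[4],68),0,0,1)
e=s['ee_pos']; 
draw(im,proj(c,[e+[0,0,19],e]),0,0,1,(0,0,255))
cv2.imwrite('pics/w9a.png',im)
E
```

```text
[659.98125629  -9.49306265 229.58858412] [3.14125623e+00 1.99013653e-04 1.68265144e+00] [ 0.39  0.54 -0.69  1.56  0.36  1.17 -0.25]
```

View pics/w9a.png

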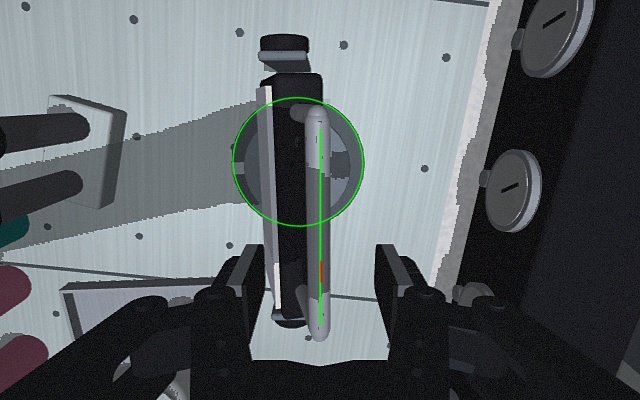

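Call:
{"fn": "drive_tool", "kwargs": {
  "plan": [0, 0, -0.7, 0, 0, 0, 0, 0, -1.5, 0, 0, 0, 0, 0, -2.4, 0, 0, 0, 0, 0, -3.2, 0, 0, 0, 0, 0, -3.9, 0, 0, 0, 0, 0, -4.4, 0, 0, 0, 0, 0, -4.6, 0, 0, 0, 0, 0, -4.6, 0, 0, 0]
}}

```text
clock: 16.65
ee_pos: [660.2, -9.4, 184.0]
ee_rot: [3.14, 0.0, 1.683]
contact_force: [0.2, 0.7, -0.1]
gripper_width: 47.0
```

Call:
{"fn": "drive_tool", "kwargs": {
  "plan": [0, 0, 0, 0, 0, 0, 0, 0, 0, 0, 0, 0, 0, 0, 0, 0, 0, 0, 0, 0, 0, 0, 0, 0, 0, 0, 0, 0, 0, 0, 0, 0, 0, 0, 0, 0, 0, 0, 0, 0, 0, 0, 0, 0, 0, 0, 0, 0],
  "gripper": 0.9,
  "newtons": 40
}}

```text
clock: 17.65
ee_pos: [660.3, -9.3, 184.3]
ee_rot: [3.14, 0.0, 1.683]
contact_force: [-2.6, 0.0, 4.8]
gripper_width: 11.1
```

```bash
python3 - <<'E'
from fit import *
s=r.sense(); c=cam('wrist',s); cap('wrist','w10.png'); print(s['ee_pos'],s['ee_rot'],s['contact_force'],s['moment'])
E
```

```text
[660.33467527  -9.34493365 184.27348661] [3.14021971e+00 2.50681569e-04 1.68270405e+00] [-2.61638365  0.03096683  4.75231102] [-0.09376976  0.47346407  0.08355785]
```

View pics/w10.png

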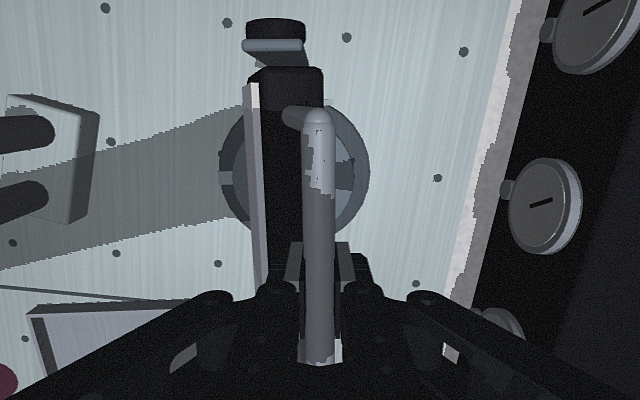

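```bash
cat > rows.py <<'E'
from fit import *
import sys
A=np.array([636.1,-10.4])
def rows(psi0,psi1,t0,t1,n=8,tcp=None):
    s=r.sense(); out=[]
    for i in range(1,n+1):
        u=i/n; psi=np.radians(psi0+(psi1-psi0)*u); t=np.radians(t0+(t1-t0)*u)
        f=np.array([np.cos(psi),np.sin(psi)])
        P=np.r_[A+85*np.sin(t)*f,120+85*np.cos(t)-19]
        if i==1: pass
        d=(P-s['ee_pos'])/10; out.append([*d.round(2),0,0,round((psi-np.radians(psi0))/np.radians(6),2)])
    return out
if __name__=='__main__':
    for x in rows(*map(float,sys.argv[1:5])): print(x)
E
python3 rows.py 186.4 161 -16.5 -8; python3 rows.py 186.4 186.4 -16.5 -16.5 | head -1
```

```text
[np.float64(-0.17), np.float64(0.02), np.float64(-0.13), 0, 0, np.float64(-0.53)]
[np.float64(-0.31), np.float64(-0.1), np.float64(-0.09), 0, 0, np.float64(-1.06)]
[np.float64(-0.47), np.float64(-0.21), np.float64(-0.05), 0, 0, np.float64(-1.59)]
[np.float64(-0.63), np.float64(-0.3), np.float64(-0.02), 0, 0, np.float64(-2.12)]
[np.float64(-0.8), np.float64(-0.38), np.float64(0.01), 0, 0, np.float64(-2.65)]
[np.float64(-0.97), np.float64(-0.43), np.float64(0.04), 0, 0, np.float64(-3.18)]
[np.float64(-1.14), np.float64(-0.47), np.float64(0.07), 0, 0, np.float64(-3.7)]
[np.float64(-1.31), np.float64(-0.49), np.float64(0.09), 0, 0, np.float64(-4.23)]
[np.float64(-0.03), np.float64(0.16), np.float64(-0.18), 0, 0, np.float64(0.0)]
```

Call:
{"fn": "drive_tool", "kwargs": {
  "plan": [-0.15, 0, 0, 0, 0, -0.5, -0.3, -0.1, 0, 0, 0, -1.05, -0.45, -0.2, 0.05, 0, 0, -1.6, -0.6, -0.3, 0.1, 0, 0, -2.1, -0.8, -0.4, 0.1, 0, 0, -2.65, -0.95, -0.45, 0.15, 0, 0, -3.2, -1.15, -0.47, 0.15, 0, 0, -3.7, -1.3, -0.5, 0.2, 0, 0, -4.25]
}}

```text
clock: 18.7
ee_pos: [649.6, -16.1, 186.6]
ee_rot: [3.135, -0.0, 1.235]
contact_force: [4.5, -2.3, -0.4]
gripper_width: 10.5
```

```bash
python3 - <<'E'
from fit import *
s=r.sense(); cap('wrist','w11.png'); print(s['ee_pos'],s['ee_rot'],s['contact_force'],s['moment'])
E
python3 rows.py 161 136 -8 11;
```

```text
[649.63528683 -16.07318079 186.64883657] [ 3.13507261e+00 -1.77034954e-04  1.23454958e+00] [ 4.50970342 -2.33257183 -0.44312443] [-0.72841772 -1.25510641  0.08224954]
[np.float64(-0.56), np.float64(0.25), np.float64(-0.11), 0, 0, np.float64(-0.52)]
[np.float64(-0.89), np.float64(0.36), np.float64(-0.08), 0, 0, np.float64(-1.04)]
[np.float64(-1.22), np.float64(0.51), np.float64(-0.07), 0, 0, np.float64(-1.56)]
[np.float64(-1.52), np.float64(0.68), np.float64(-0.07), 0, 0, np.float64(-2.08)]
[np.float64(-1.8), np.float64(0.89), np.float64(-0.09), 0, 0, np.float64(-2.6)]
[np.float64(-2.06), np.float64(1.14), np.float64(-0.12), 0, 0, np.float64(-3.13)]
[np.float64(-2.29), np.float64(1.4), np.float64(-0.16), 0, 0, np.float64(-3.65)]
[np.float64(-2.5), np.float64(1.7), np.float64(-0.22), 0, 0, np.float64(-4.17)]
```

View pics/w11.png

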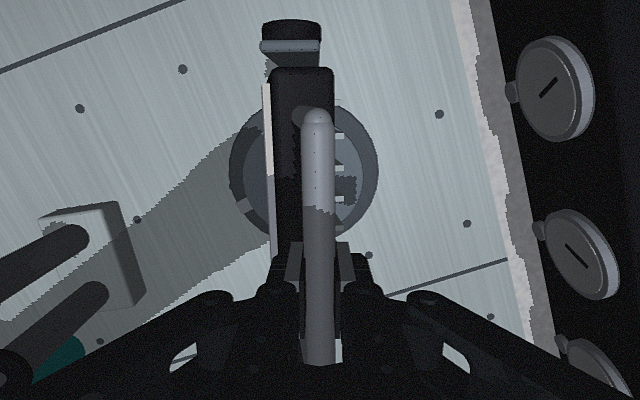

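Call:
{"fn": "drive_tool", "kwargs": {
  "plan": [-0.4, 0.2, 0.05, 0, 0, -0.5, -0.8, 0.35, 0.05, 0, 0, -1.05, -1.2, 0.5, 0.05, 0, 0, -1.55, -1.5, 0.7, 0.05, 0, 0, -2.1, -1.8, 0.9, 0.05, 0, 0, -2.6, -2.05, 1.15, 0, 0, 0, -3.1, -2.3, 1.4, 0, 0, 0, -3.65, -2.5, 1.7, -0.05, 0, 0, -4.15]
}}

```text
clock: 19.75
ee_pos: [626.3, -1.6, 187.3]
ee_rot: [3.131, -0.001, 0.793]
contact_force: [0.9, -4.7, 6.8]
gripper_width: 10.5
```

```bash
python3 - <<'E'
from fit import *
s=r.sense(); cap('wrist','w12.png'); print(s['ee_pos'],s['ee_rot'],s['contact_force'],s['moment'],s['qpos'].round(2))
E
python3 rows.py 136 112 11 27;
```

```text
[626.31071916  -1.57189768 187.29534321] [ 3.13054491e+00 -1.21271166e-03  7.93339970e-01] [ 0.92131794 -4.72171353  6.82256579] [-1.04729722 -0.27467378  0.1204548 ] [ 0.26  0.48 -0.49  1.7   0.27  1.02 -1.1 ]
[np.float64(-0.27), np.float64(0.44), np.float64(-0.33), 0, 0, np.float64(-0.5)]
[np.float64(-0.38), np.float64(0.73), np.float64(-0.41), 0, 0, np.float64(-1.0)]
[np.float64(-0.46), np.float64(1.03), np.float64(-0.49), 0, 0, np.float64(-1.5)]
[np.float64(-0.51), np.float64(1.34), np.float64(-0.58), 0, 0, np.float64(-2.0)]
[np.float64(-0.54), np.float64(1.66), np.float64(-0.68), 0, 0, np.float64(-2.5)]
[np.float64(-0.53), np.float64(1.98), np.float64(-0.79), 0, 0, np.float64(-3.0)]
[np.float64(-0.48), np.float64(2.3), np.float64(-0.91), 0, 0, np.float64(-3.5)]
[np.float64(-0.41), np.float64(2.62), np.float64(-1.04), 0, 0, np.float64(-4.0)]
```

View pics/w12.png

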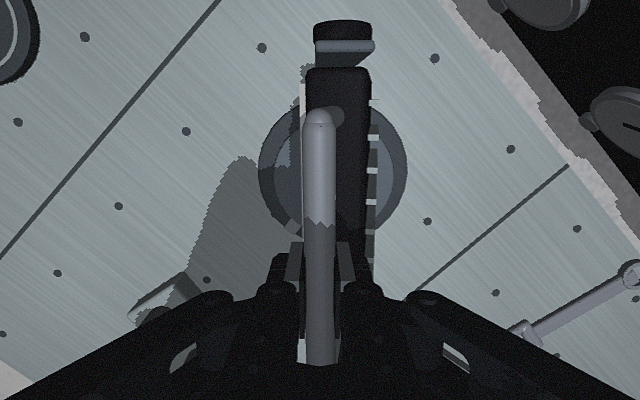

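Call:
{"fn": "drive_tool", "kwargs": {
  "plan": [-0.2, 0.4, -0.1, 0, 0, -0.5, -0.35, 0.7, -0.2, 0, 0, -1, -0.45, 1.0, -0.3, 0, 0, -1.5, -0.5, 1.35, -0.4, 0, 0, -2, -0.55, 1.65, -0.5, 0, 0, -2.5, -0.53, 2.0, -0.6, 0, 0, -3, -0.5, 2.3, -0.75, 0, 0, -3.45, -0.4, 2.6, -0.9, 0, 0, -3.9]
}}

```text
clock: 20.8
ee_pos: [622.5, 23.1, 178.9]
ee_rot: [3.129, -0.001, 0.38]
contact_force: [-3.2, -4.2, 9.9]
gripper_width: 10.3
```

```bash
python3 - <<'E'
from fit import *
s=r.sense(); cap('wrist','w13.png'); print(s['ee_pos'],s['ee_rot'],s['contact_force'],s['moment'],s['qpos'].round(2))
pickle.dump(s,open('s13.pkl','wb'));cap('top','top13.png'); cap('scene','scene13.png')
im=cv2.imread('pics/scene13.png'); cv2.imwrite('pics/scene13c.png',cv2.resize(im[130:300,220:420],None,fx=4,fy=4,interpolation=cv2.INTER_CUBIC)[:600,:800])
E
```

```text
[622.49021209  23.14164728 178.89583013] [ 3.12857248e+00 -1.23510186e-03  3.80164610e-01] [-3.21169571 -4.18269787  9.90383936] [-1.12681272  0.51498708 -0.11394023] [ 0.16  0.47 -0.4   1.72  0.23  0.99 -1.52]
```

View pics/w13.png

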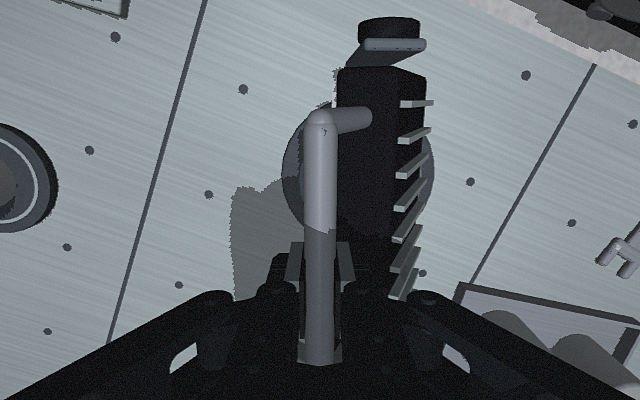

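View pics/scene13c.png

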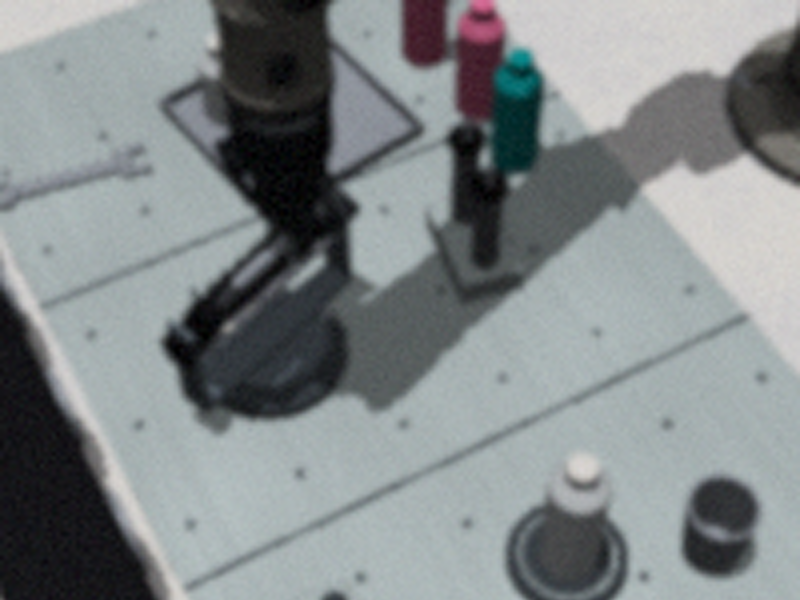

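```bash
python3 - <<'E'
from fit import *
S=[((660.335,-9.345,184.273),(3.1402,.00025,1.6827),(275.5,32),186.41),((649.635,-16.073,186.649),(3.13507,-.00018,1.23455),(291.5,32),160.73),((626.31,-1.57,187.295),(3.13054,-.0012,.79334),(343.5,32),135.45),((622.49,23.14,178.9),(3.12857,-.00124,.38016),(389,31),111.78)]
M=[];b=[]
for e,ro,k,psi in S:
    c=cam('wrist',dict(ee_pos=np.array(e),ee_rot=np.array(ro)))
    K=atz(c,*k,120); psi=np.radians(psi); f=np.array([np.cos(psi),np.sin(psi)])
    # bar centre 19 up finger axis
    R=Ro.from_euler('xyz',ro).as_matrix(); B=np.array(e)-19*R[:,2]
    off=(B[:2]-K[:2])@f; n=np.array([-f[1],f[0]])
    print(K.round(1),'off',off.round(1),'tilt',np.degrees(np.arcsin(off/85)).round(1),'along',((K-B)[:2]@n).round(1))
    M.append(f);b.append(K[:2]@f)
print(np.linalg.lstsq(np.array(M),np.array(b),rcond=None), np.array(M)@np.linalg.lstsq(np.array(M),np.array(b),rcond=None)[0]-b)
E
```

```text
[625.5  89.2 120. ] off -23.6 tilt -16.1 along -101.8
[669.3  85.4 120. ] off -14.7 tilt -10.0 along -102.3
[707.9  61.9 120. ] off 13.8 tilt 9.3 along -102.5
[730.6  26.6 120. ] off 37.1 tilt 25.9 along -101.7
(array([636.32638287, -10.76405797]), array([0.55052668]), np.int32(2), array([1.78021258, 0.91150599])) [ 0.43000447 -0.55364198  0.00721529  0.24300479]
```

Call:
{"fn": "drive_tool", "kwargs": {
  "plan": [-0.05, 0.15, -0.05, 0, 0, 0, -0.1, 0.3, -0.1, 0, 0, 0, -0.2, 0.45, -0.15, 0, 0, 0.03, -0.22, 0.55, -0.2, 0, 0, 0.03, -0.24, 0.6, -0.25, 0, 0, 0.03, -0.24, 0.6, -0.25, 0, 0, 0.03, -0.24, 0.6, -0.25, 0, 0, 0.03, -0.24, 0.6, -0.25, 0, 0, 0.03]
}}

```text
clock: 21.95
ee_pos: [620.5, 28.6, 176.0]
ee_rot: [3.128, -0.002, 0.384]
contact_force: [1.9, -5.1, 1.2]
gripper_width: 10.5
```

```bash
python3 - <<'E'
from fit import *
s=r.sense(); cap('wrist','w14.png'); print(s['ee_pos'],s['ee_rot'],s['contact_force'],s['moment'])
pickle.dump(s,open('s14.pkl','wb'))
im=cv2.imread('pics/w14.png'); cv2.imwrite('pics/w14c.png',cv2.resize(im[0:140,280:460],None,fx=4,fy=4,interpolation=cv2.INTER_CUBIC))
psi=s['ee_rot'][2]+np.pi/2; f=np.array([np.cos(psi),np.sin(psi)]); B=s['ee_pos'][:2]
off=(B-[636.33,-10.76])@f; print(np.degrees(psi),off,np.degrees(np.arcsin(off/85)))
E
```

```text
[620.46662769  28.59657438 175.99401048] [ 3.12791460e+00 -1.57769315e-03  3.84066066e-01] [ 1.87505878 -5.11941721  1.20355434] [-1.19905334 -0.46672131 -0.13534039]
112.00536464567604 42.43330073669807 29.948098415154725
```

View pics/w14c.png

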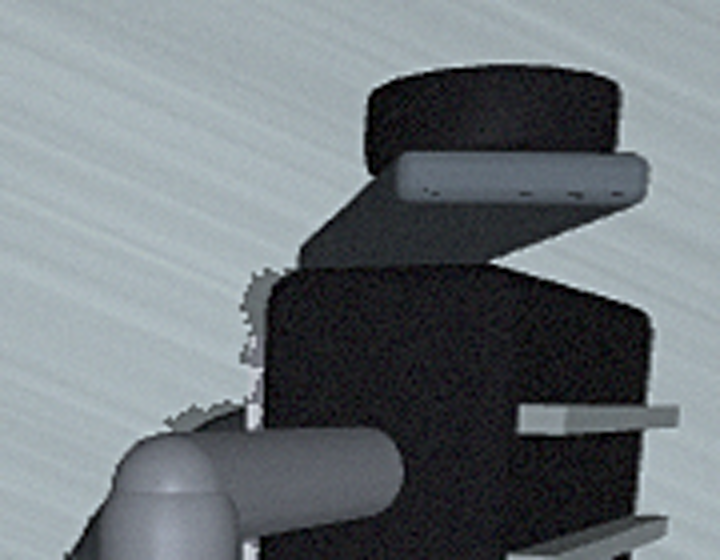

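Call:
{"fn": "drive_tool", "kwargs": {
  "plan": [0, 0, 0, 0, 0, 0, 0, 0, 0, 0, 0, 0, 0, 0, 0, 0, 0, 0, 0, 0, 0, 0, 0, 0, 0, 0, 0, 0, 0, 0, 0, 0, 0, 0, 0, 0, 0, 0, 0, 0, 0, 0, 0, 0, 0, 0, 0, 0],
  "gripper": 0.2
}}

```text
clock: 23.0
ee_pos: [620.5, 28.6, 176.0]
ee_rot: [3.128, -0.002, 0.384]
contact_force: [-0.7, 0.4, -1.1]
gripper_width: 34.0
```

```bash
python3 - <<'E'
from fit import *
s=r.sense(); cap('wrist','w15.png'); print(s['ee_pos'],s['ee_rot'],s['contact_force'],s['moment'])
pickle.dump(s,open('s15.pkl','wb'))
E
```

```text
[620.47897272  28.59285933 176.0021239 ] [ 3.12791588e+00 -1.62692286e-03  3.84083234e-01] [-0.74959468  0.38448564 -1.13324587] [ 0.01567384  0.00262651 -0.01039814]
```

View pics/w15.png

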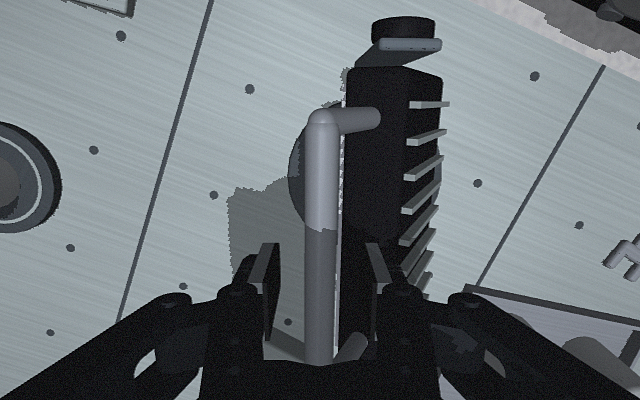

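Call:
{"fn": "drive_tool", "kwargs": {
  "plan": [0, 0, 0.7, 0, 0, 0, 0, 0, 2, 0, 0, 0, 0, 0, 4, 0, 0, 0, 0, 0, 6.5, 0, 0, 0, 0, 0, 9, 0, 0, 0, 0, 0, 11, 0, 0, 0, 0, 0, 12, 0, 0, 0, 0, 0, 12, 0, 0, 0]
}}

```text
clock: 24.05
ee_pos: [620.8, 28.7, 297.2]
ee_rot: [3.127, -0.003, 0.384]
contact_force: [0.3, 1.1, -1.1]
gripper_width: 34.1
```

```bash
cat > ov.py <<'E'
from fit import *
def ov(name,s,out,box,k,p,pics):
    c=cam(name,s) ; im=cv2.imread(pics); x0,y0,x1,y1=box
    o=cv2.resize(im[y0:y1,x0:x1],None,fx=k,fy=k,interpolation=cv2.INTER_CUBIC); o=cv2.convertScaleAbs(o,alpha=1.4,beta=20)
    draw(o,proj(c,lamp(p,[[0,59,85],[0,-59,85]])),x0,y0,k)
    draw(o,proj(c,lamp(p,[[0,104,0],[0,-104,0]])),x0,y0,k,(255,0,0))
    draw(o,circ(c,p[0],p[1],10,68),x0,y0,k)
    for xx in (-16,14): draw(o,proj(c,lamp(p,[[xx,80,40],[xx,-80,40],[xx,-80,-40],[xx,80,-40]])),x0,y0,k,(0,0,255))
    cv2.imwrite('pics/'+out,o)
E
python3 - <<'E'
from ov import *
s=r.sense(); cap('wrist','w16.png'); print(s['ee_pos'],s['ee_rot'])
pickle.dump(s,open('s16.pkl','wb'))
ov('wrist',s,'w16a.png',(240,40,440,240),3,[636.3,-10.8,np.radians(112),np.radians(30)],'pics/w16.png')
E
```

```text
[620.83961978  28.68923888 297.2019595 ] [ 3.1273231  -0.00341707  0.3840046 ]
```

View pics/w16a.png

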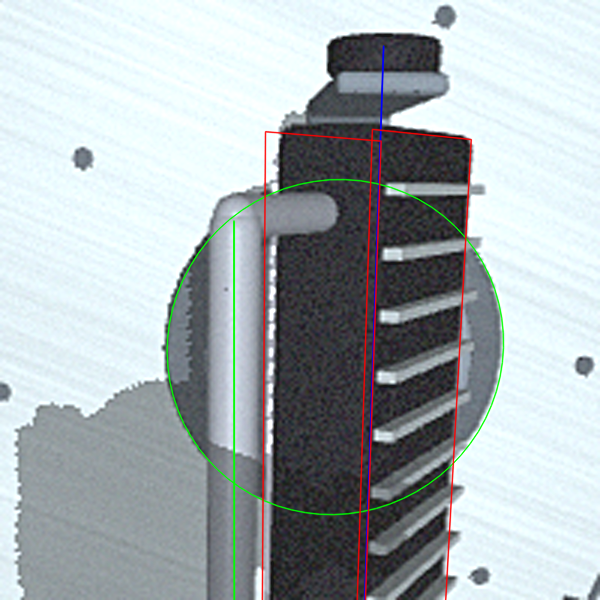

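View pics/w16.png

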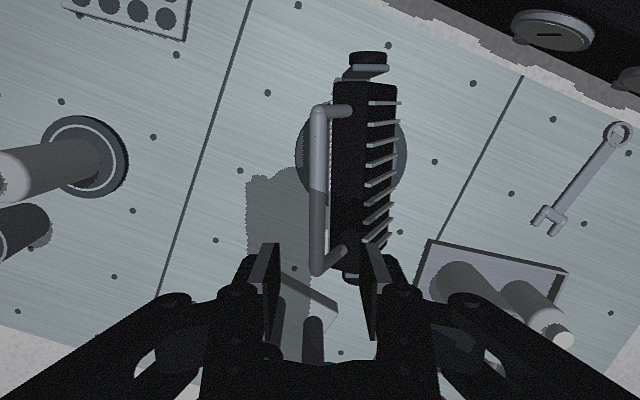

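Call:
{"fn": "drive_tool", "kwargs": {
  "plan": [-1, -2, 1, 0, 0, 0, -3, -6, 2, 0, 0, 0, -6, -11, 3, 0, 0, 0, -9, -16, 3, 0, 0, 0, -12, -21, 3, 0, 0, 0, -14, -26, 3, 0, 0, 0, -15.5, -30, 3, 0, 0, 0, -16, -32, 3, 0, 0, 0]
}}

```text
clock: 25.1
ee_pos: [458.2, -294.1, 325.1]
ee_rot: [3.129, 0.0, 0.38]
contact_force: [-0.1, 0.7, 0.0]
gripper_width: 34.2
```

```bash
python3 - <<'E'
from ov import *
cap('top','top17.png'); cap('scene','scene17.png')
p=[636.3,-10.8,np.radians(112),np.radians(30)]
ov('top',None,'t17a.png',(200,110,420,270),3,p,'pics/top17.png')
ov('scene',None,'s17a.png',(250,180,420,300),4,p,'pics/scene17.png')
E
```

```text
(no output)
```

View pics/t17a.png

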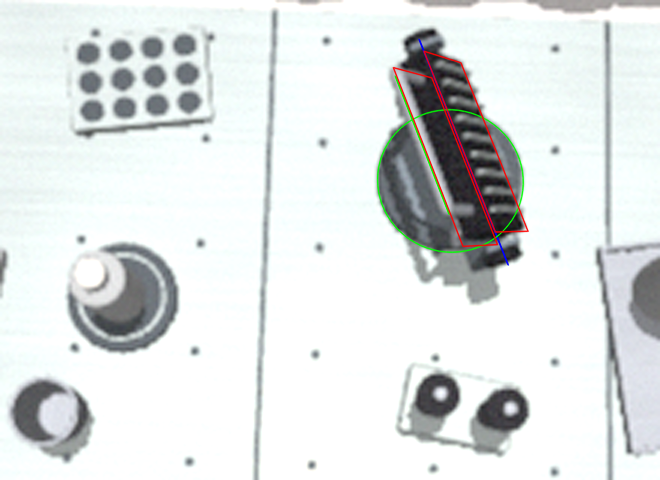

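View pics/s17a.png

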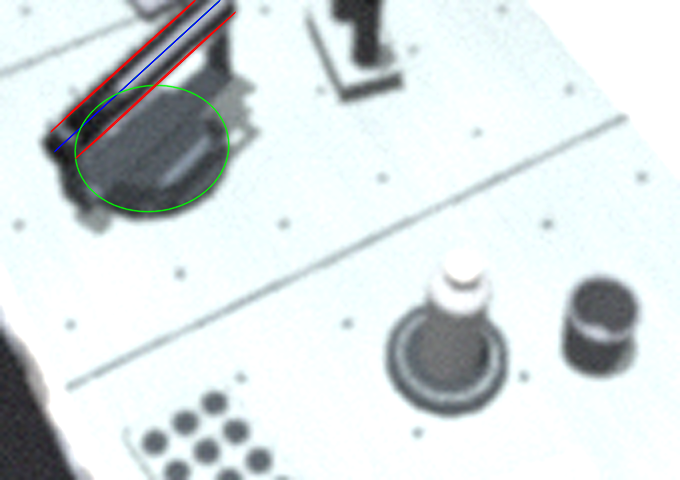

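View pics/top17.png

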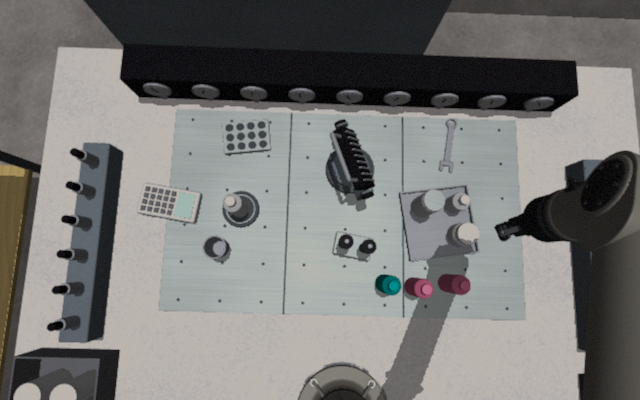

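```bash
python3 -c "
from plant import r
print(r.sign_off())"
```

```text
the job is handed in; nothing more can be done
None
```

The tall white bottle stands upright in the middle of the check plate, and the lamp faces it tilted about 30° down. I handed the job in at about 25 s; `sign_off` gives no verdict.

- **Bottle:** I lifted it from the tray and stood it on the plate at (516, 289) mm. The wrist-camera overlay puts it within about 1 mm of the plate's centre. The highest contact force I read was about 13 N, as I set it down.
- **First grasp:** My first close on the bottle was about 9 mm off-centre because the arm drifted during the descent. I opened, re-centred and gripped again before lifting.
- **Lamp:** I gripped it by the bar, swivelled it to a heading of 112.0° and tilted it to about 30°. The heading needed to face the bottle is 111.95°. The tilt comes from the bar's offset of 42.4 mm from the swivel axis, where 42.5 mm is wanted. After release, the wrist overlay matched the bar, the tilt axis and the foot.
- **Disagreements:** My early lamp-only fits had residuals of up to about 5 px. I replaced them with a swivel-axis estimate from four views, which agreed to about 0.5 mm. The final top and scene overlays were a few mm off, close to the stated camera calibration.
- **Everything else:** In the last top view the other items looked unmoved by eye. The arm was clear of everything.

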